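# Open the sprung vice jaw to the straightedge and hold it

### The job

Lay the straightedge flat on the bench with its working edge (the long edge away from its wooden grip) flush against the robot-side face of the steel setting block, its end reaching in under the path of the watch-case vice's pointer, and let go of it. Then pull the vice's sprung jaw out by its upright handle, towards the robot, until the pointer stands in line with that working edge, and finish while still holding it there, as it springs shut if let go. Leave the straightedge lying flush and the other things on the bench undisturbed.

Things in the scene. Friction and masses are not known exactly. Their poses are not given: they have to be found in the camera images.
- vice: (All lengths in mm.) Small grey watch-case vice fixed to the bench, base x = -87 to 79, y = -32 to 32, 18 high, with a fixed jaw at its far (+x) end (top at 38). Origin at bench level under the handle's closed position, on the vice's centre line. x points from the handle to the fixed jaw; the sprung jaw is pulled along -x, towards the robot; y points to the side of the pointer and setting block.
- jaw (a joint): How far the sprung jaw is pulled out, in m: 0 closed (where its spring keeps it), 0.060 fully out. The spring pulls it shut with 5.2 N at 0, rising 1.3 N per 10 mm. The mark lies at 0.022 to 0.050.
- jaw_handle (a point): Grasp point of the jaw's upright aluminium handle: a rectangular post 16 (along the vice's x, the pull direction) x 26 (along y), from 30 to 84 above the bench, this point 64 above the bench on its axis. Nothing but the two vice jaws (tops at 38) rises above 30 beside it; the sprung jaw's plate begins 45 from the handle's axis on the +x side. Moves with the jaw; axes as the vice.
- jaw_pointer (a point): Centre line of the thin steel pointer finger that sticks out on the vice's +y side and moves with the jaw: 6 wide in x, from y = 36 to 62 in the vice's frame, 11 to 15 above the bench (so it passes 5 above the lying straightedge). It is at the same x in the vice's frame as the handle's axis; this point is at y = 50, z = 13.
- block_face (a point): Centre of the robot-side (-x) face of the dark steel setting block, fixed to the bench beside the vice and square with it: block 36 (x) x 100 (y) x 22 high, centre at y = 145 in the vice's frame. Point 11 above the bench; x axis points into the block, y along the face, as the vice's axes. Its distance along x from the closed pointer varies; the line of this face is where the pointer must come.
- straightedge_grip (a point): Centre of the straightedge's wooden grip. The straightedge is a loose steel bar 180 (y) x 40 (x) x 6 thick, 0.33 kg, lying flat, with a light wooden grip rib on top, 12 wide (x) x 60 long (y), from 6 to 40 above the bench. This point is 23 above the bench, half-way along the bar and 12 to the -x side of its centre line. x points to the working edge, 32 from this point; y runs along the bar.
- straightedge_edge (a point): Middle of the straightedge's working edge (the long edge farther from the wooden grip), 3 above the bench; axes as the grip: x out of the edge, y along it.
- straightedge_end (a point): The -y end of the working edge, 90 from its middle, 3 above the bench. When the straightedge lies against the block this end must lie beyond the vice's base and under the pointer's path, between y = 32 and 60 in the vice's frame (46 is ideal).
- straightedge: The same straightedge; origin at the centre of the underside of the bar, axes as the grip.
- case_ring: Bystander, leave alone: loose brass watch-case ring, outer diameter 42, 9 tall, lying behind the vice's pointer, 45 to 75 behind its closed place (mm). Origin under its centre.
- movement: Bystander, leave alone: loose brass watch movement, a disc of diameter 30, 9 tall, on the right (-y) of the vice (mm). Origin under its centre.
- loupe: Bystander, leave alone: loose black eye loupe, a cone of diameter 34, 26 tall, standing behind the vice (mm). Origin under its centre.
- screwdriver: Bystander, leave alone: loose screwdriver 130 long with a black handle, lying roughly parallel to the straightedge, 60 to 75 beyond its working edge (mm).
- oil_jar: Bystander, leave alone: loose small jar, diameter 36, 42 tall, left of the work area (mm). Origin under its centre.
- parts_tray: Bystander, leave alone: loose black parts tray with compartments, 110 x 160 x 18, to the right near the robot (mm). Origin under its centre.
- crystal_case: Bystander, leave alone: loose steel disc-shaped case, diameter 52, 13 tall, to the right near the robot (mm). Origin under its centre.
There are look-alikes about, which are no part of the job. Several things have the shape of the vice; the one meant has the colours described above.

How it is judged:
On the way, in this order (a step that is already met when the one before it is completed fails the run):
1. the straightedge lies flush against the setting block, let go, with the jaw still closed (x of straightedge_edge in the frame of block_face between -0.003 and 0.002 m and angle between the y axis of straightedge_edge and the y axis of block_face, either way round below 0.03 rad and angle between straightedge_edge's own z axis and vertical below 0.04 rad and height (world z) of straightedge_edge below 0.006 m and y of straightedge_end in the frame of vice between 0.03 and 0.06 m and contact force between straightedge and the arm below 0.2 N and contact force between straightedge and the fingers below 0.2 N and value of joint jaw below 0.006 m), for 0.2 s.
2. the jaw is pulled out until its pointer is in line with the working edge, and held (x of straightedge_edge in the frame of block_face between -0.003 and 0.002 m and angle between the y axis of straightedge_edge and the y axis of block_face, either way round below 0.03 rad and angle between straightedge_edge's own z axis and vertical below 0.04 rad and height (world z) of straightedge_edge below 0.006 m and y of straightedge_end in the frame of vice between 0.03 and 0.06 m and contact force between straightedge and the arm below 0.2 N and contact force between straightedge and the fingers below 0.2 N and x of jaw_pointer in the frame of straightedge_edge between -0.004 and 0.004 m and x of jaw_pointer in the frame of block_face between -0.005 and 0.005 m and contact force between jaw and the fingers above 1.5 N and contact force between jaw and straightedge below 0.3 N), for 0.5 s.
At the end, for the whole second after the job is handed in: The straightedge lies flat, untouched, its working edge within 2 to 3 mm of the block's face plane and 0.03 rad of parallel, its end between 30 and 60 mm from the vice's centre line; the jaw, held by the fingers and still, has its pointer within 4 mm of the working edge (5 mm of the face's line) (all of step 2 and velocity of joint jaw between -0.01 and 0.01 m/s); the arm keeps its last pose, push and grip.
It fails at once if a bystander is moved by more than 20 mm (distance of any of case_ring, movement, loupe, screwdriver, oil_jar, parts_tray, crystal_case from where it was at the start of the episode above 0.02 m).
It also fails if it takes over 48 s, if anything falls off the work surface, if the arm or the gripper's body presses on something with over 40 N, if the wrist force passes 120 N, or if a joint passes its speed limit or range.

### The arm

A 7-joint arm with a two-finger parallel gripper is mounted at the origin on the work surface. World frame = base frame: x ahead of the robot, y to its left, z up, the work surface at z = 0. Lengths are in m, angles in rad, forces in N, time in s.
With the tool pointing down it reaches from about 0.35 to 0.775 m from the base axis. Payload 3.1 kg.
Tool frame: the origin (TCP) lies between the finger pads; the fingertips stand 19 mm ahead of it and the grasp point (between the pads) is the TCP (env.nose_length is the distance from the TCP to the fingertips, in m); z points along the fingers, y is the line along which they close (so a half turn about z gives the same grasp; the last joint's range is limited). The gripper opens to 85 mm and grips with 20 to 120 N. Pads are 22 mm wide; open, the fingers measure 114 mm over their backs; the gripper's body (76 mm by 85 mm) begins 54 mm behind the grasp point. The pads swing forward as they close: fully open they stand 13 mm farther back than shut.
Start: joints at [1.116, 0.311, 0.014, 1.512, -0.004, 1.319, -0.027], TCP at [0.221, -0.504, 0.25] pointing down, gripper open.
Joint ranges: [-2.7, 2.7], [-0.3, 1.91], [-1.27, 1.3], [0.12, 2.57], [-1.44, 4.58], [0.2, 2.03], [-3.05, 3.05]. Speed limits (rad/s): [2.79, 2.79, 3.14, 3.14, 3.14, 3.14, 3.14].

### API

Orientations are given as a rotation vector (axis times angle).
In Python, from workcell import env gives the robot as it stands.
- The arm moves only by the tool play_rows, never from a script. Its argument "rows" is a list of rows, each a list of 4 numbers: the shift along the tool's x, y, z scaled (see below), then the turn about the tool's z scaled (see below). In form: [[tx, ty, tz, turn], ...]. A call has exactly 8 rows; each row is the pose to reach, as a shift and turn from the pose commanded when the call began, along the tool's axes at that moment; what a row does not reach only later rows make up. The controller multiplies each number of a shift by 400 mm and each number of a turn by 45 degrees. A row lasts 1/8 s, in which the tool goes at most 62.5 mm and 10.7 degrees, less where a joint would pass 70% of its speed; a pose out of reach is approached as far as the arm can. A call with a number of a shift or a turn outside -1 to 1 is refused whole. A call with a gripper value outside its range is refused whole. "gripper" is the closure, from -1 (fully open) to 1 (shut), set as the call begins (left out, the last holds). The fingers move at their own pace and stop on an object; "newtons" is the grip in N (left out, the last holds). Time passes only in rows, so rows that repeat a pose let the fingers close, or fill a call up. It gives the time, the measured TCP pose, the force, the opening and the grip force at its end, in the units of the state.
- env.observe(): the state, without advancing time (a new reading comes with each control period).
- env.read_camera(name): name is "side" or "top"; returns the picture (480x640x3 uint8, red, green, blue); there is no depth.
- env.camera_params(name): a dict with "intrinsics" (3x3 intrinsics, pixels), "rvec" (rotation vector, rad) and "tvec" (3), from world to camera coordinates, as OpenCV has them. Camera axes: x right, y down, z forward; pixel columns grow to the right and rows downward; lengths in m; the calibration is good to about 2 mm. A picture is of the moment at which its call begins. camera_params takes no time and is no camera call.
- env.finish_job(): hands the job in; it is judged then, once.
The state is a dict: "time_s": time; "q": joint angles; "joint_velocities": joint speeds; "joint_torque": joint torques, N m; "ee_pos": TCP position; "tcp_rot": TCP orientation; "contact_force": force on the tool from outside, world axes, zero at the start; "torque": the same for the moment, N m; "finger_gap": opening from 0.0 (shut) to 1.0 (fully open); "finger_force": force on a finger pad.
Only numpy, scipy, OpenCV 4.12 (cv2) and the standard library are available. Lean on these libraries where they do the work, as an engineer would, in place of code of your own. Each camera call takes 0.05 s, during which the arm holds its last target. There are 200 camera calls.

## Working session

There is one attempt and no reset: what is moved stays moved. The work goes in short steps, Python scripts to look and compute and a tool call to move; the robot and the scene stay as the last step left them, time stands still between calls to the robot, and variables do not carry over. Pictures are saved under pics/ and viewed, at most 12 in all, crops included, and the job is handed in when it is done.

Besides the shell and the picture viewer there is one more tool, called in YAML: its name, and indented under it one key for each argument. play_rows: Moves the arm, as the interface text tells. Shifts and turns lie within -1 to 1; 1 stands for 400 mm of shift or 45 degrees of turn. Its arguments: {"type":"object","properties":{"rows":{"type":"array","items":{"type":"array","items":{"type":"number","minimum":-1,"maximum":1}}},"gripper":{"type":"number"},"newtons":{"type":"number"}},"required":["rows"]}

```bash
mkdir -p pics
python3 - <<'E'
from workcell import env
import cv2,numpy as np
for n in("top","side"):
    im=env.read_camera(n); cv2.imwrite(f"pics/{n}0.png",im[:,:,::-1]); p=env.camera_params(n)
    R=cv2.Rodrigues(np.array(p["rvec"]))[0]; print(n,np.array(p["intrinsics"])[[0,1,0,1],[0,1,2,2]],(-R.T@np.array(p["tvec"])).round(3),R.round(2).tolist())
o=env.observe();print(o)
E
```

```text
top [611.16526205 611.16526205 312.18318398 229.2991963 ] [0.344 0.013 1.501] [[0.0, -1.0, -0.0], [-1.0, -0.0, -0.09], [0.09, 0.0, -1.0]]
side [461.58512784 461.58512784 325.98194279 238.22035677] [0.461 0.85  0.757] [[-1.0, -0.0, -0.02], [0.02, 0.65, -0.76], [0.01, -0.76, -0.65]]
{'time_s': 0.1, 'q': array([ 1.11629906,  0.31168772,  0.01400591,  1.51291556, -0.00439625,
        1.31923434, -0.02715887]), 'joint_velocities': array([ 0.00100744, -0.00231497,  0.00012004, -0.00491406, -0.00070132,
       -0.0002127 ,  0.00061075]), 'joint_torque': array([ 1.13359249e-03, -3.80853081e+01,  1.46829290e-01, -2.31240875e+01,
        1.21669690e-02,  8.15373554e-03, -1.58249316e-05]), 'ee_pos': array([ 0.22039746, -0.50321848,  0.24929903]), 'tcp_rot': array([-3.07277991e+00, -6.43550029e-01,  8.64913425e-04]), 'contact_force': array([-0.93869147, -0.05808457,  0.29748221]), 'torque': array([ 0.0161377 ,  0.00425241, -0.02659956]), 'finger_force': 0.0, 'finger_gap': 0.9962479072007633}
```

View pics/top0.png

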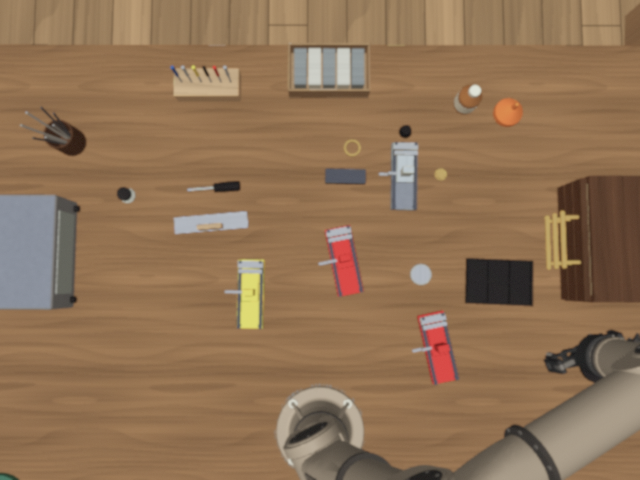

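View pics/side0.png

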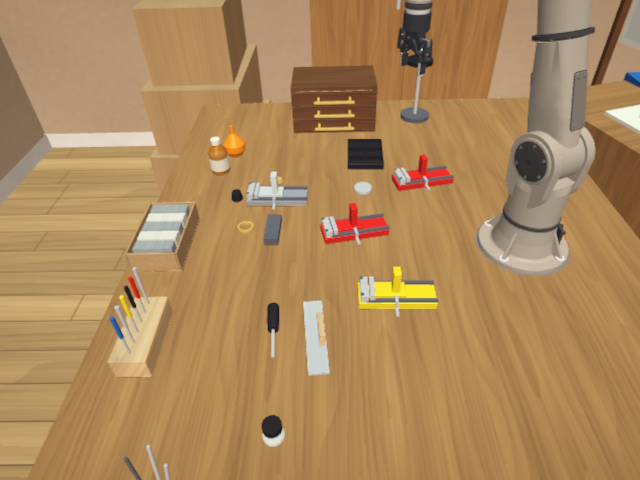

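The vices are grey (404,177), yellow (250,293), red (344,260) and red (437,347) in the top view. Only the grey one fits: it has the dark block at (345,177) and the brass ring beside it. I'll confirm that in a crop and measure.

```bash
cat > h.py <<'E'
from workcell import env
import cv2,numpy as np
def ray(n,uv,z):
    p=env.camera_params(n);K=np.array(p["intrinsics"]);R=cv2.Rodrigues(np.array(p["rvec"]))[0];t=np.array(p["tvec"]).ravel()
    c=-R.T@t; uv=np.atleast_2d(uv).astype(float); d=np.c_[uv,np.ones(len(uv))]@np.linalg.inv(K).T@R
    return c+d*((z-c[2])/d[:,2])[:,None]
def rect(n,mask,z,off=(0,0)):
    # ray-cast largest blob onto plane z; return centre, size, long-axis angle (deg) in mm
    cs=cv2.findContours(mask,cv2.RETR_EXTERNAL,cv2.CHAIN_APPROX_NONE)[0]
    c=max(cs,key=cv2.contourArea); m=cv2.drawContours(np.zeros_like(mask),[c],-1,1,-1)
    v,u=np.nonzero(m); P=ray(n,np.c_[u+off[0],v+off[1]],z)[:,:2]*1000
    cen=P.mean(0); w,V=np.linalg.eigh(np.cov(P.T)); a=V[:,1]; ang=np.degrees(np.arctan2(a[1],a[0]))
    return cen.round(1),(np.sqrt(12*w[::-1])).round(1),round(ang,2),np.array([u.min(),u.max(),v.min(),v.max()])+np.repeat(off,2)
def sub(im,x0,x1,y0,y1): return im[y0:y1,x0:x1],(x0,y0)
E
python3 - <<'E'
from h import *
for n,wins in (("top",dict(bar=(165,258,203,242),block=(318,372,163,190),vice=(386,424,138,214))),("side",dict(bar=(298,335,295,380),block=(258,288,208,250),vice=(240,312,180,212)))):
    ims=np.mean([env.read_camera(n) for _ in range(4)],0).astype(np.uint8)
    hsv=cv2.cvtColor(ims,cv2.COLOR_RGB2HSV)
    for k,z in (("bar",.006),("block",.022),("vice",.018)):
        h,off=sub(hsv,*wins[k]); wood=(h[...,0]<25)&(h[...,1]>70); m=((h[...,1]<75)|((h[...,0]>85)&(h[...,0]<140))).astype(np.uint8)
        if k=="block": m=((h[...,0]>80)&(h[...,2]<130)).astype(np.uint8)
        print(n,k,*rect(n,m,z,off))
    if n=="top":
        h,off=sub(hsv,165,258,203,242); m=((h[...,0]<25)&(h[...,1]>75)).astype(np.uint8)
        mm=m*0; mm[17:30,28:60]=m[17:30,28:60]; print("grip",*rect(n,mm,.04,off))
        a=cv2.resize(ims[125:225,310:460],None,fx=5,fy=5,interpolation=cv2.INTER_CUBIC)
        cv2.imwrite("pics/c1.png",a[:,:,::-1])
    else:
        a=cv2.resize(ims[165:265,230:330],None,fx=6,fy=6,interpolation=cv2.INTER_CUBIC); cv2.imwrite("pics/c2.png",a[:,:,::-1])
E
```

```text
top bar [496.7 270.5] [184.5  45. ] 95.13 [173 248 211 234]
top block [610.2 -59.3] [94.7 33.3] 88.54 [326 364 169 182]
top vice [ 611.6 -204.1] [169.2  67.8] 177.98 [386 418 142 210]
grip [482.3 260.9] [50.7  5.6] 96.75 [200 221 225 228]
side bar [501.1 280.7] [193.3  39.3] 96.24 [303 329 300 375]
side block [613.  -49.7] [110.5  33.9] 88.39 [264 280 215 243]
side vice [ 617.4 -202.5] [169.2 105.7] 169.92 [246 307 180 209]
```

View pics/c1.png

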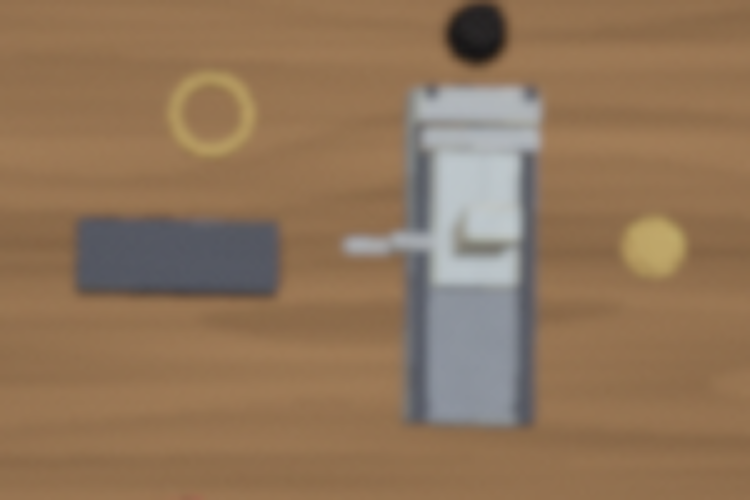

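View pics/c2.png

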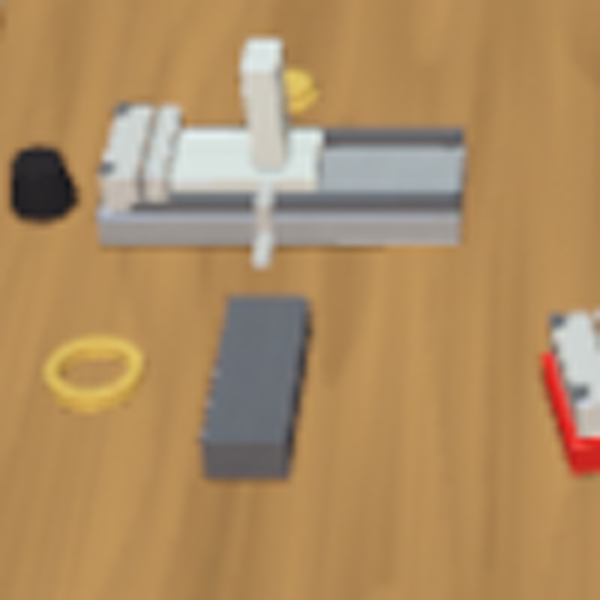

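The crop confirms the grey vice, with its pale handle at (409,170), pointer at (382,174) and block face at row 183.6. Now I'll work out the key points and the first move.

```bash
cat >> h.py <<'E'
from scipy.spatial.transform import Rotation as Ro
def go(x,y,z,yaw,o=None):
    """scaled shift and turn taking the measured pose to TCP x,y,z (mm) with tool y at yaw deg"""
    o=o or env.observe(); R=Ro.from_rotvec(o["tcp_rot"]).as_matrix(); d=R.T@(np.array([x,y,z])/1000-o["ee_pos"])
    ya=np.degrees(np.arctan2(R[1,1],R[0,1])); t=-((yaw-ya+180)%360-180)
    print("pos",(o["ee_pos"]*1000).round(1),"yaw",round(ya,2),"F",o["contact_force"].round(1),"gap",round(o["finger_gap"]*85,1),"ff",round(o["finger_force"],1),"t",round(o["time_s"],2),"-> shift",(d/.4).round(4),"turn",round(t/45,4))
E
python3 - <<'E'
from h import *
c=lambda x,y:(310+(x-2)/5,125+(y-2)/5)
print("face bottom L,R",(ray("top",[c(78,293),c(278,295)],0)*1000).round(1).tolist())
print("face top far edge",(ray("top",[c(78,219),c(278,221)],.022)*1000).round(1).tolist())
print("pointer",(ray("top",[c(345,245),c(390,243)],.015)*1000).round(1).tolist())
print("handle top",(ray("top",[c(470,207),c(522,207),c(495,235)],.084)*1000).round(1).tolist())
s=lambda x,y:(230+(x-2.5)/6,165+(y-2.5)/6)
print("side handle top",(ray("side",[s(245,68),s(281,68),s(263,55)],.084)*1000).round(1).tolist())
print("side face top edge",(ray("side",[s(308,299),s(291,443)],.022)*1000).round(1).tolist())
print("side pointer",(ray("side",[s(262,255),s(263,195)],.015)*1000).round(1).tolist())
print("vice near end",(ray("side",[s(461,208)],.018)*1000).round(1).tolist(), (ray("top",[c(405,424),c(535,426)],0)*1000).round(1).tolist())
go(480,-120,250,-30);
E
```

```text
face bottom L,R [[595.2, -11.8, 0.0], [594.4, -111.1, 0.0]]
face top far edge [[628.2, -11.4, 22.0], [627.4, -109.5, 22.0]]
pointer [[616.9, -143.0, 15.0], [617.9, -165.1, 15.0]]
handle top [[622.4, -194.5, 84.0], [622.4, -219.0, 84.0], [609.1, -206.1, 84.0]]
side handle top [[624.8, -196.0, 84.0], [608.6, -195.4, 84.0], [617.6, -206.4, 84.0]]
side face top edge [[595.4, -107.1, 22.0], [595.2, -10.7, 22.0]]
side pointer [[619.8, -149.3, 15.0], [623.4, -195.6, 15.0]]
vice near end [[531.2, -178.3, 18.0]] [[530.1, -173.6, 0.0], [529.2, -237.8, 0.0]]
pos [ 220.7 -503.8  250.3] yaw -66.34 F [-0.8 -0.5 -0.8] gap 84.8 ff 0.0 t 0.5 -> shift [ 9.787e-01 -6.187e-01  7.000e-04] turn -0.8076
```

play_rows:
  rows:
    - [0.12,-0.08,0,-0.1]
    - [0.25,-0.16,0,-0.2]
    - [0.37,-0.24,0,-0.33]
    - [0.49,-0.31,0,-0.45]
    - [0.61,-0.39,0,-0.56]
    - [0.73,-0.46,0,-0.66]
    - [0.86,-0.54,0,-0.75]
    - [0.98,-0.62,0,-0.8]

```text
time_s: 1.5
ee_pos: [0.4813, -0.1178, 0.2507]
tcp_rot: [2.724, 1.564, 0.001]
contact_force: [0.2, -1.2, 0.7]
finger_gap: 0.999
finger_force: 0.0
```

```bash
python3 -c "
from h import *
go(485,269,150,5.5)"
```

```text
pos [ 481.3 -117.8  250.7] yaw -30.27 F [ 0.2 -1.2  0.7] gap 85.0 ff 0.0 t 1.5 -> shift [ 0.8396 -0.4798  0.2512] turn -0.7949
```

play_rows:
  rows:
    - [0.11,-0.06,0.0,-0.1]
    - [0.22,-0.13,0.0,-0.2]
    - [0.34,-0.19,0.0,-0.33]
    - [0.46,-0.26,0.05,-0.45]
    - [0.58,-0.33,0.1,-0.57]
    - [0.69,-0.39,0.16,-0.68]
    - [0.79,-0.45,0.21,-0.77]
    - [0.84,-0.48,0.25,-0.795]

```text
time_s: 2.5
ee_pos: [0.4831, 0.271, 0.1496]
tcp_rot: [-2.107, -2.328, -0.001]
contact_force: [-0.1, -0.3, 0.1]
finger_gap: 1.002
finger_force: 0.0
```

Run:
```python
from h import *
for n in("top","side"):
    im=env.read_camera(n)
    a=cv2.resize(im[190:250,160:260] if n=="top" else im[280:385,270:370],None,fx=6,fy=6,interpolation=cv2.INTER_CUBIC)[:590]; cv2.imwrite(f"pics/b{n}.png",a[:,:,::-1])
go(485,269,32,5.5)
```

```text
pos [481.8 270.8 148.6] yaw 5.77 F [-0.8  0.4  0.7] gap 85.1 ff 0.0 t 2.6 -> shift [-0.0056  0.0086  0.2913] turn 0.0059
```

View pics/bside.png

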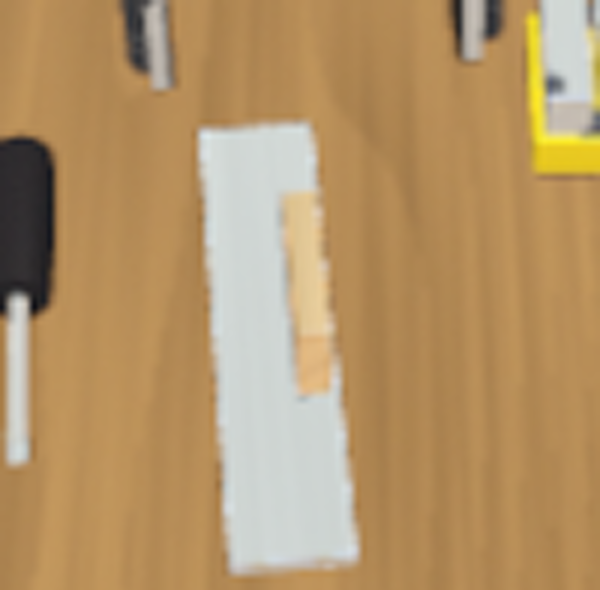

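The side crop shows the bar's corners at crop (200,128), (312,124), (232,572), (357,562) and the grip top from (299,192) to (314,336). I'll cast those.

Run:
```python
from h import *
s=lambda x,y:(270+(x-2.5)/6,280+(y-2.5)/6)
G=ray("side",[s(299,192),s(314,336)],.04)*1000; B=ray("side",[s(200,128),s(312,124),s(232,567),s(357,557)],.006)*1000
print(G.round(1).tolist(),G.mean(0)); print(B.round(1).tolist(),B.mean(0))
print(np.degrees(np.arctan2(*(B[0]-B[2])[[0,1]])),np.degrees(np.arctan2(*(B[1]-B[3])[[0,1]])))
go(485,267,34,5.5)
```

```text
[[490.3, 239.6, 40.0], [484.9, 299.3, 40.0]] [487.58862543 269.44734565  40.        ]
[[527.7, 180.0, 6.0], [487.4, 178.9, 6.0], [510.9, 361.3, 6.0], [472.0, 358.3, 6.0]] [499.51019624 269.62253487   6.        ]
174.68603037177908 175.1143488010622
pos [481.8 270.8 148.6] yaw 5.77 F [-0.8  0.4  0.7] gap 85.1 ff 0.0 t 2.6 -> shift [-0.0106  0.0081  0.2863] turn 0.0059
```

play_rows:
  rows:
    - [-0.004,0.01,0.06,0.01]
    - [-0.004,0.01,0.12,0.01]
    - [-0.004,0.01,0.18,0.01]
    - [-0.004,0.01,0.22,0.01]
    - [-0.004,0.01,0.26,0.01]
    - [-0.004,0.01,0.28,0.01]
    - [-0.004,0.01,0.29,0.01]
    - [-0.004,0.01,0.29,0.01]

```text
time_s: 3.6
ee_pos: [0.4885, 0.2666, 0.0344]
tcp_rot: [2.123, 2.316, 0.0]
contact_force: [-0.4, -0.4, 0.1]
finger_gap: 1.002
finger_force: 0.0
```

play_rows:
  rows:
    - [0,0,0,0]
    - [0,0,0,0]
    - [0,0,0,0]
    - [0,0,0,0]
    - [0,0,0,0]
    - [0,0,0,0]
    - [0,0,0,0]
    - [0,0,0,0]
  gripper: 1
  newtons: 50

```text
time_s: 4.6
ee_pos: [0.4884, 0.2666, 0.0345]
tcp_rot: [2.123, 2.316, 0.0]
contact_force: [0.1, 0.4, 3.4]
finger_gap: 0.129
finger_force: 51.7
```

```bash
python3 -c "
from h import *
go(535,-70,90,-1)"
```

```text
pos [488.4 266.6  34.5] yaw 4.98 F [0.1 0.4 3.4] gap 11.0 ff 51.7 t 4.6 -> shift [-0.8483  0.0429 -0.1388] turn 0.133
```

play_rows:
  rows:
    - [0,0,-0.03,0]
    - [0,0,-0.08,0]
    - [0,0,-0.12,0]
    - [-0.04,0,-0.14,0]
    - [-0.1,0.005,-0.14,0.01]
    - [-0.18,0.01,-0.14,0.03]
    - [-0.26,0.015,-0.14,0.04]
    - [-0.34,0.02,-0.14,0.06]

```text
time_s: 5.6
ee_pos: [0.5077, 0.1286, 0.0899]
tcp_rot: [2.179, 2.263, -0.003]
contact_force: [0.6, -0.1, -4.4]
finger_gap: 0.129
finger_force: 50.7
```

play_rows:
  rows:
    - [-0.08,0.005,0,0.01]
    - [-0.16,0.01,0,0.03]
    - [-0.24,0.01,0,0.04]
    - [-0.32,0.015,0,0.05]
    - [-0.4,0.02,0,0.06]
    - [-0.46,0.02,0,0.07]
    - [-0.5,0.02,0,0.07]
    - [-0.51,0.02,0,0.07]

```text
time_s: 6.6
ee_pos: [0.5237, -0.0738, 0.09]
tcp_rot: [-2.241, -2.201, 0.002]
contact_force: [1.2, 0.2, -3.2]
finger_gap: 0.128
finger_force: 50.7
```

Run:
```python
from h import *
for n in("top","side"):
    im=env.read_camera(n)
    a=im[120:260,250:450] if n=="top" else im[160:300,220:360]
    a=cv2.resize(a,None,fx=4,fy=4,interpolation=cv2.INTER_CUBIC); cv2.imwrite(f"pics/d{n}.png",a[:,:,::-1])
go(548,-72,40,-1)
```

```text
pos [524.  -71.7  90.2] yaw -0.87 F [-0.2  0.8 -3.4] gap 11.1 ff 50.7 t 6.7 -> shift [1.000e-04 6.000e-02 1.255e-01] turn 0.0029
```

View pics/dside.png

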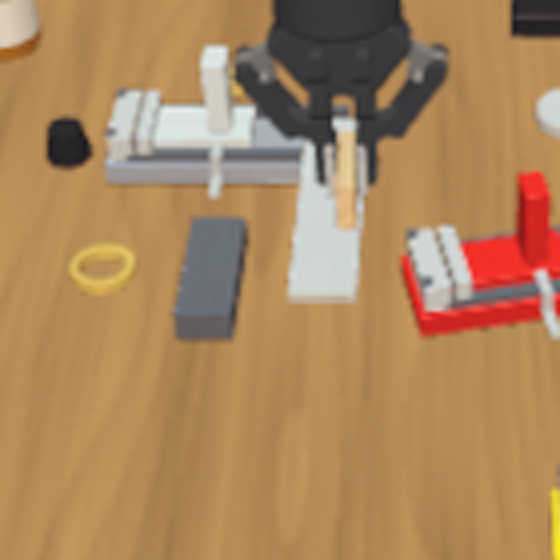

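The bar is held level, and its +y end at crop (323,298) sits clear of the block. I'll lower it short of the face.

play_rows:
  rows:
    - [0,0.02,0.02,0]
    - [0,0.05,0.05,0]
    - [0,0.07,0.08,0]
    - [0,0.07,0.1,0]
    - [0,0.07,0.12,0]
    - [0,0.07,0.13,0]
    - [0,0.07,0.135,0]
    - [0,0.07,0.137,0]

```text
time_s: 7.7
ee_pos: [0.5524, -0.0724, 0.0357]
tcp_rot: [2.238, 2.204, 0.0]
contact_force: [-0.6, 0.1, -4.0]
finger_gap: 0.128
finger_force: 50.6
```

Run:
```python
from h import *
s=lambda x,y:(220+(x-1.5)/4,160+(y-1.5)/4)
print((ray("side",[s(323,298)],.0615)*1000).round(1))
go(553,-72,34.5,-1)
```

```text
[[536.7  21.4  61.5]]
pos [552.4 -72.4  35.7] yaw -0.87 F [-0.6  0.1 -4. ] gap 10.9 ff 50.6 t 7.7 -> shift [0.0011 0.0014 0.003 ] turn 0.0028
```

play_rows:
  rows:
    - [0,0,0.001,0]
    - [0,0,0.002,0]
    - [0,0,0.003,0]
    - [0,0,0.003,0]
    - [0,0,0.003,0]
    - [0,0,0.003,0]
    - [0,0,0.003,0]
    - [0,0,0.003,0]

```text
time_s: 8.7
ee_pos: [0.5524, -0.0724, 0.0345]
tcp_rot: [2.238, 2.204, 0.0]
contact_force: [-1.2, -0.0, -1.2]
finger_gap: 0.129
finger_force: 51.3
```

play_rows:
  rows:
    - [0,0,0,0]
    - [0,0,0,0]
    - [0,0,0,0]
    - [0,0,0,0]
    - [0,0.003,0,0]
    - [0,0.006,0,0]
    - [0,0.009,0,0]
    - [0,0.012,0,0]
  gripper: 0.6
  newtons: 20

```text
time_s: 9.7
ee_pos: [0.5553, -0.0724, 0.034]
tcp_rot: [-2.236, -2.203, 0.005]
contact_force: [-4.5, 0.5, 3.8]
finger_gap: 0.204
finger_force: 2.3
```

play_rows:
  rows:
    - [0,0.002,0,0]
    - [0,0.004,0,0]
    - [0,0.006,0,0]
    - [0,0.008,0,0]
    - [0,0.01,0,0]
    - [0,0.01,0,0]
    - [0,0.01,0,0]
    - [0,0.01,0,0]

```text
time_s: 10.7
ee_pos: [0.5614, -0.0725, 0.0344]
tcp_rot: [2.238, 2.204, 0.001]
contact_force: [-1.8, 0.7, -0.5]
finger_gap: 0.199
finger_force: 0.6
```

Run:
```python
from h import *
for n in("top","side"):
    im=env.read_camera(n)
    a=im[150:220,300:440] if n=="top" else im[180:280,240:340]
    a=cv2.resize(a,None,fx=5,fy=5,interpolation=cv2.INTER_CUBIC); cv2.imwrite(f"pics/e{n}.png",a[:,:,::-1])
go(560,-72,34.5,-1)
```

```text
pos [561.4 -72.5  34.5] yaw -0.87 F [-1.4 -0.5 -0.7] gap 16.7 ff 0.6 t 10.8 -> shift [ 0.0012 -0.0034 -0.0001] turn 0.0029
```

View pics/eside.png

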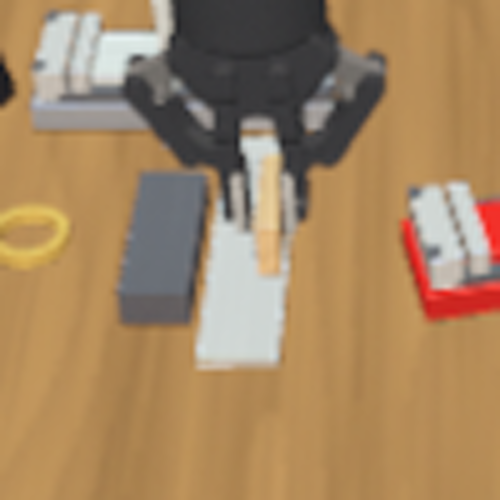

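The bar lies close to the block with the fingers loose around the rib. I'll keep pushing until there is contact.

play_rows:
  rows:
    - [0,0.001,0,0]
    - [0,0.002,0,0]
    - [0,0.004,0,0]
    - [0,0.005,0,0]
    - [0,0.006,0,0]
    - [0,0.007,0,0]
    - [0,0.007,0,0]
    - [0,0.007,0,0]

```text
time_s: 11.8
ee_pos: [0.5638, -0.0725, 0.0342]
tcp_rot: [-2.238, -2.205, 0.0]
contact_force: [-4.5, 0.4, 2.2]
finger_gap: 0.199
finger_force: 2.3
```

play_rows:
  rows:
    - [0,0.001,0,0]
    - [0,0.002,0,0]
    - [0,0.003,0,0]
    - [0,0.004,0,0]
    - [0,0.005,0,0]
    - [0,0.006,0,0]
    - [0,0.006,0,0]
    - [0,0.006,0,0]

```text
time_s: 12.8
ee_pos: [0.5658, -0.0726, 0.0342]
tcp_rot: [-2.238, -2.204, 0.001]
contact_force: [-5.4, 0.3, 4.7]
finger_gap: 0.197
finger_force: 2.7
```

Run:
```python
from h import *
for n in("top","side"):
    im=np.mean([env.read_camera(n) for _ in range(2)],0).astype(np.uint8)
    np.save(f"f{n}.npy",im)
    a=im[150:220,300:440] if n=="top" else im[200:260,250:330]
    a=cv2.resize(a,None,fx=5 if n=="top" else 7,fy=5 if n=="top" else 7,interpolation=cv2.INTER_CUBIC); cv2.imwrite(f"pics/g{n}.png",a[:,:,::-1])
go(560,-72,34.5,-1)
```

```text
pos [565.8 -72.6  34.2] yaw -0.87 F [-5.5 -0.1  4. ] gap 17.3 ff 2.7 t 13.0 -> shift [ 0.0012 -0.0144 -0.0007] turn 0.0029
```

View pics/gside.png

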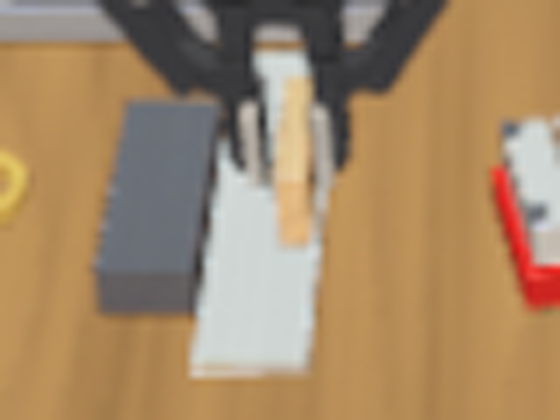

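The force build-up suggests the bar has touched the block and is tending to tip. I'll back off to centre the fingers and let it drop flat, then check.

play_rows:
  rows:
    - [0,-0.002,0,0]
    - [0,-0.004,0,0]
    - [0,-0.006,0,0]
    - [0,-0.008,0,0]
    - [0,-0.01,0,0]
    - [0,-0.01,0,0]
    - [0,-0.01,0,0]
    - [0,-0.01,0,0]

```text
time_s: 14.0
ee_pos: [0.5624, -0.0725, 0.0343]
tcp_rot: [2.238, 2.204, 0.0]
contact_force: [-0.2, 0.1, -0.2]
finger_gap: 0.201
finger_force: 0.0
```

Run:
```python
from h import *
for n,z in(("top",.006),("side",.006)):
    for nm,im in (("push",np.load(f"f{n}.npy")),("now",np.mean([env.read_camera(n) for _ in range(2)],0).astype(np.uint8))):
        h=cv2.cvtColor(im,cv2.COLOR_RGB2HSV); m=((h[...,1]<45)&(h[...,2]>150)).astype(np.uint8)
        # working edge: per bench row (y), bar/block boundary as seen; sample at bar +y end beyond the block and along it
        x0,x1,y0,y1=(316,345,176,206) if n=="top" else (268,300,230,256)
        sm=m[y0:y1,x0:x1]; v,u=np.nonzero(sm); P=ray(n,np.c_[u+x0,v+y0],z)[:,:2]*1000
        k=[]
        for c in (np.unique(u) if n=="top" else np.unique(v)):
            q=P[(u if n=="top" else v)==c]; k.append((q[:,0].max(),q[:,0].min(),q[:,1].mean()))
        k=np.array(k); print(n,nm,k[::4].round(0).tolist())
go(563,-72,34.5,-1)
```

```text
top push [[595.0, 555.0, 11.0], [595.0, 555.0, 1.0], [592.0, 555.0, -9.0], [592.0, 552.0, -19.0], [592.0, 552.0, -29.0], [590.0, 555.0, -38.0]]
top now [[595.0, 555.0, 11.0], [595.0, 555.0, 1.0], [592.0, 555.0, -9.0], [592.0, 552.0, -19.0], [592.0, 552.0, -29.0], [590.0, 555.0, -38.0]]
side push [[596.0, 573.0, -62.0], [595.0, 556.0, -46.0], [596.0, 556.0, -30.0], [597.0, 557.0, -15.0], [596.0, 557.0, -0.0], [597.0, 558.0, 14.0]]
side now [[596.0, 573.0, -62.0], [595.0, 556.0, -46.0], [596.0, 556.0, -30.0], [597.0, 557.0, -15.0], [596.0, 557.0, -0.0], [597.0, 558.0, 14.0]]
pos [562.3 -72.5  34.3] yaw -0.87 F [-0.4 -0.7  0.7] gap 17.3 ff 0.0 t 14.2 -> shift [ 0.0013  0.0017 -0.0006] turn 0.0029
```

play_rows:
  rows:
    - [0,0.002,0,0]
    - [0,0.002,0,0]
    - [0,0.002,0,0]
    - [0,0.002,0,0]
    - [0,0.002,0,0]
    - [0,0.002,0,0]
    - [0,0.002,0,0]
    - [0,0.002,0,0]
  gripper: 1
  newtons: 40

```text
time_s: 15.2
ee_pos: [0.563, -0.0725, 0.0344]
tcp_rot: [-2.238, -2.204, 0.0]
contact_force: [-2.3, 0.2, 4.0]
finger_gap: 0.132
finger_force: 43.0
```

play_rows:
  rows:
    - [0,0.001,0,0]
    - [0,0.002,0,0]
    - [0,0.003,0,0]
    - [0,0.004,0,0]
    - [0,0.005,0,0]
    - [0,0.005,0,0]
    - [0,0.005,0,0]
    - [0,0.005,0,0]

```text
time_s: 16.2
ee_pos: [0.5631, -0.0725, 0.0344]
tcp_rot: [-2.236, -2.203, 0.006]
contact_force: [-7.0, -0.2, 8.3]
finger_gap: 0.128
finger_force: 43.7
```

play_rows:
  rows:
    - [0,0,-0.001,0]
    - [0,0,-0.002,0]
    - [0,0,-0.003,0]
    - [0,0,-0.003,0]
    - [0,0.001,-0.003,0]
    - [0,0.002,-0.003,0]
    - [0,0.003,-0.003,0]
    - [0,0.003,-0.003,0]

```text
time_s: 17.2
ee_pos: [0.5634, -0.0725, 0.0345]
tcp_rot: [-2.235, -2.201, 0.007]
contact_force: [-8.3, 0.6, 3.7]
finger_gap: 0.134
finger_force: 43.0
```

Side force now exceeds any plausible friction, so the edge is firmly on the face (TCP x 563.4 mm, edge at about 595.4 mm). I'll relax the push, then open.

play_rows:
  rows:
    - [0,-0.002,0,0]
    - [0,-0.004,0,0]
    - [0,-0.006,0.001,0]
    - [0,-0.006,0.002,0]
    - [0,-0.006,0.002,0]
    - [0,-0.006,0.002,0]
    - [0,-0.006,0.002,0]
    - [0,-0.006,0.002,0]

```text
time_s: 18.2
ee_pos: [0.5633, -0.0725, 0.0344]
tcp_rot: [-2.238, -2.204, 0.002]
contact_force: [-4.4, 0.8, 0.5]
finger_gap: 0.132
finger_force: 42.6
```

play_rows:
  rows:
    - [0,0,0,0]
    - [0,0,0,0]
    - [0,0,0,0]
    - [0,0,0,0]
    - [0,0,0,0]
    - [0,0,0,0]
    - [0,0,0,0]
    - [0,0,0,0]
  gripper: 0.45
  newtons: 20

```text
time_s: 19.2
ee_pos: [0.5639, -0.0725, 0.0347]
tcp_rot: [2.238, 2.205, -0.0]
contact_force: [0.2, -0.1, 0.6]
finger_gap: 0.28
finger_force: 0.0
```

play_rows:
  rows:
    - [0,0,-0.02,0]
    - [0,0,-0.05,0]
    - [0,0,-0.1,0]
    - [0,0,-0.16,0]
    - [0,0,-0.22,0]
    - [0,0,-0.26,0]
    - [0,0,-0.28,0]
    - [0,0,-0.28,0]

```text
time_s: 20.2
ee_pos: [0.564, -0.0725, 0.147]
tcp_rot: [2.238, 2.204, 0.0]
contact_force: [-0.5, -0.4, -0.3]
finger_gap: 0.273
finger_force: 0.0
```

Run:
```python
from h import *
im=env.read_camera("side"); a=cv2.resize(im[165:265,230:330],None,fx=6,fy=6,interpolation=cv2.INTER_CUBIC)[:600]; cv2.imwrite("pics/k.png",a[:,:,::-1])
go(617,-206,64,-1)
```

```text
pos [563.5 -72.6 146.3] yaw -0.88 F [-0.2 -0.4 -0.3] gap 23.2 ff 0.0 t 20.25 -> shift [-0.3314  0.1389  0.2055] turn 0.0028
```

View pics/k.png

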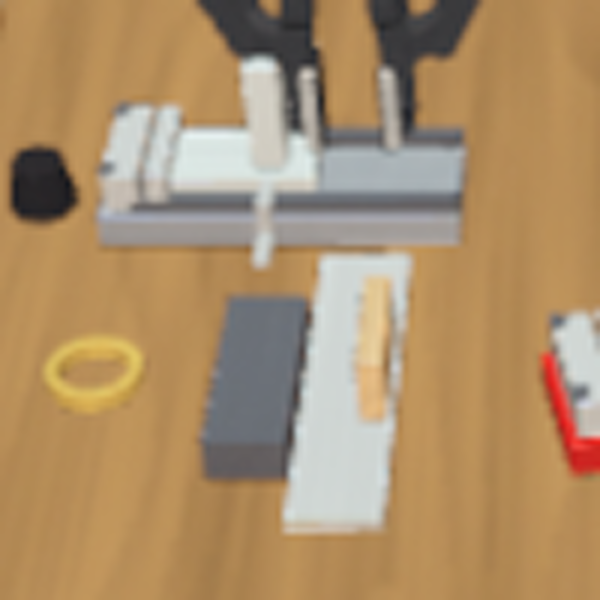

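The straightedge lies flush along the block, with its working edge running from crop (320,257) to (285,525) and its end beside the pointer tip (262,266). I'll measure these and move over the handle.

play_rows:
  rows:
    - [-0.03,0.01,0,0]
    - [-0.1,0.04,0,0]
    - [-0.18,0.075,0,0]
    - [-0.25,0.105,0,0]
    - [-0.3,0.125,0,0]
    - [-0.33,0.139,0,0]
    - [-0.33,0.139,0,0]
    - [-0.33,0.139,0,0]
  gripper: -0.3

```text
time_s: 21.25
ee_pos: [0.6173, -0.2039, 0.1465]
tcp_rot: [-2.236, -2.205, -0.001]
contact_force: [0.9, 0.7, 0.2]
finger_gap: 0.651
finger_force: 0.0
```

Run:
```python
from h import *
s=lambda x,y:(230+(x-2.5)/6,165+(y-2.5)/6)
print((ray("side",[s(320,257),s(285,525),s(410,256),s(384,525)],.006)*1000).round(1).tolist())
print("pointer tip",(ray("side",[s(262,266)],.015)*1000).round(1), "vice edge y",(ray("side",[s(300,211)],.018)*1000).round(1))
go(617,-206,64,-1)
```

```text
[[595.2, -159.1, 6.0], [596.5, 21.5, 6.0], [554.3, -158.6, 6.0], [556.4, 22.5, 6.0]]
pointer tip [[ 619.1 -141.    15. ]] vice edge y [[ 604.7 -178.3   18. ]]
pos [ 617.3 -203.9  146.5] yaw -0.78 F [0.9 0.7 0.2] gap 55.4 ff 0.0 t 21.25 -> shift [-0.0056 -0.0006  0.2062] turn 0.0049
```

play_rows:
  rows:
    - [-0.004,0,0.02,0]
    - [-0.004,0,0.06,0]
    - [-0.004,0,0.1,0]
    - [-0.004,0,0.14,0]
    - [-0.004,0,0.17,0]
    - [-0.004,0,0.195,0]
    - [-0.004,0,0.205,0]
    - [-0.004,0,0.205,0]

```text
time_s: 22.25
ee_pos: [0.6175, -0.2069, 0.0646]
tcp_rot: [-2.238, -2.205, 0.0]
contact_force: [-0.1, 0.1, -1.0]
finger_gap: 0.651
finger_force: 0.0
```

play_rows:
  rows:
    - [0,0,0,0]
    - [0,0,0,0]
    - [0,0,0,0]
    - [0,0,0,0]
    - [0,0,0,0]
    - [0,0,0,0]
    - [0,0,0,0]
    - [0,0,0,0]
  gripper: 1
  newtons: 60

```text
time_s: 23.25
ee_pos: [0.6181, -0.207, 0.0654]
tcp_rot: [2.237, 2.204, 0.001]
contact_force: [1.9, -0.7, 6.1]
finger_gap: 0.181
finger_force: 60.7
```

Run:
```python
from h import *
go(595.3,-205,64,-1)
```

```text
pos [ 618.1 -207.    65.4] yaw -0.87 F [ 1.9 -0.7  6.1] gap 15.4 ff 60.7 t 23.25 -> shift [ 0.0042 -0.0572  0.0033] turn 0.0029
```

play_rows:
  rows:
    - [0,-0.006,0,0]
    - [0,-0.015,0,0]
    - [0,-0.025,0,0]
    - [0,-0.035,0,0]
    - [0,-0.045,0,0]
    - [0,-0.053,0,0]
    - [0,-0.058,0,0]
    - [0,-0.06,0,0]

```text
time_s: 24.25
ee_pos: [0.5965, -0.2066, 0.0654]
tcp_rot: [2.234, 2.201, 0.007]
contact_force: [8.3, -0.5, 1.4]
finger_gap: 0.18
finger_force: 60.1
```

Run:
```python
from h import *
im=np.mean([env.read_camera("side") for _ in range(3)],0).astype(np.uint8); a=cv2.resize(im[190:260,250:320],None,fx=8,fy=8,interpolation=cv2.INTER_CUBIC); cv2.imwrite("pics/m.png",a[:,:,::-1])
go(594,-207,65,-1)
```

```text
pos [ 596.4 -206.5   65.4] yaw -0.85 F [ 7.8 -0.5  1.7] gap 15.0 ff 60.2 t 24.4 -> shift [-0.0013 -0.0059  0.0009] turn 0.0033
```

View pics/m.png

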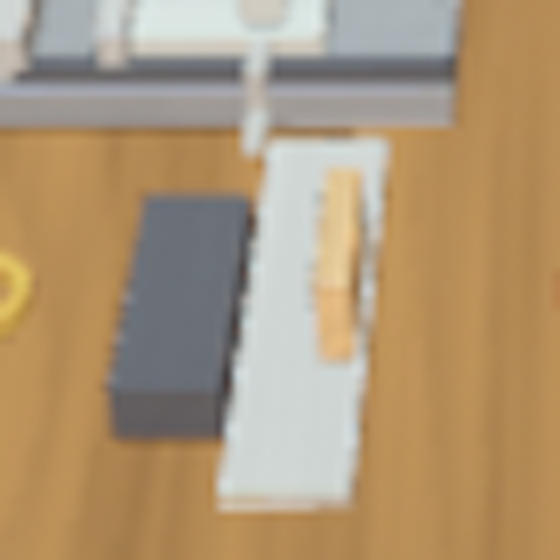

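The pointer tip at crop (255,150) stands a little beyond the line of the working edge, (268,145) to (220,490).

Run:
```python
from h import *
s=lambda x,y:(250+(x-3.5)/8,190+(y-3.5)/8)
E=ray("side",[s(268,145),s(219,490)],.006)*1000; P=ray("side",[s(255,150),s(258,95)],.015)*1000
print(E.round(1).tolist(),P.round(1).tolist(), "face",(ray("side",[s(250,200),s(228,385)],.022)*1000).round(1).tolist())
```

```text
[[594.7, -157.8, 6.0], [597.2, 16.9, 6.0]] [[597.3, -143.1, 15.0], [598.5, -174.4, 15.0]] face [[595.6, -106.5, 22.0], [595.4, -13.5, 22.0]]
```

Both camera and arm say about 2.6 mm more.

play_rows:
  rows:
    - [0,-0.001,0,0]
    - [0,-0.003,0,0]
    - [0,-0.005,0,0]
    - [0,-0.007,0,0]
    - [0,-0.007,0,0]
    - [0,-0.007,0,0]
    - [0,-0.007,0,0]
    - [0,-0.007,0,0]

```text
time_s: 25.4
ee_pos: [0.5938, -0.2065, 0.0654]
tcp_rot: [2.234, 2.201, 0.007]
contact_force: [8.8, -0.0, 1.6]
finger_gap: 0.18
finger_force: 60.2
```

Run:
```python
from h import *
im=np.mean([env.read_camera("side") for _ in range(3)],0).astype(np.uint8); a=cv2.resize(im[190:260,250:320],None,fx=8,fy=8,interpolation=cv2.INTER_CUBIC); cv2.imwrite("pics/p.png",a[:,:,::-1])
go(594,-207,65,-1)
```

```text
pos [ 593.8 -206.5   65.4] yaw -0.85 F [ 7.5 -0.2  1.8] gap 15.4 ff 60.2 t 25.55 -> shift [-0.0012  0.0005  0.001 ] turn 0.0032
```

View pics/p.png

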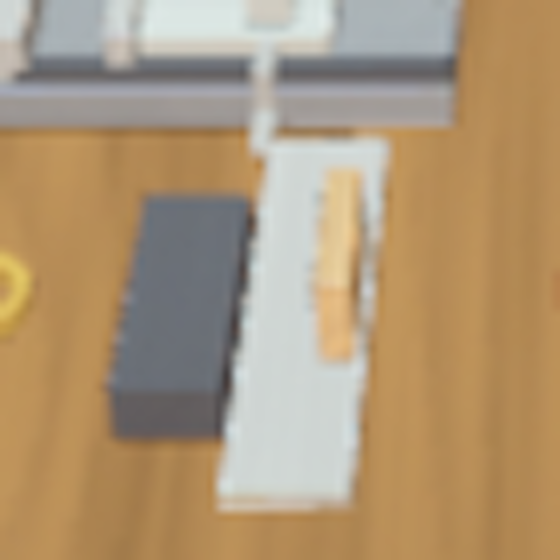

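The pointer tip, now at crop (263,150), is in line with the edge within about 0.5 mm, and the bar has not moved. I'll hold briefly and hand in.

play_rows:
  rows:
    - [0,0,0,0]
    - [0,0,0,0]
    - [0,0,0,0]
    - [0,0,0,0]
    - [0,0,0,0]
    - [0,0,0,0]
    - [0,0,0,0]
    - [0,0,0,0]

```text
time_s: 26.55
ee_pos: [0.5938, -0.2065, 0.0654]
tcp_rot: [2.234, 2.201, 0.007]
contact_force: [8.9, -0.2, 1.0]
finger_gap: 0.176
finger_force: 60.2
```

```bash
python3 -c "
from workcell import env
print(env.finish_job())"
```

```text
the job is handed in; nothing more can be done
None
```

Job handed in at about 26.6 s, with no verdict returned: by camera and arm readings the straightedge lies flush against the block and released, and the jaw is held with its pointer within about 0.5 mm of the working edge.

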